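# Hook out the heat-sink tray

### The arm

A 7-joint arm with a two-finger parallel gripper is mounted at the origin on the work surface. World frame = base frame: x ahead of the robot, y to its left, z up, the work surface at z = 0. Lengths are in m, angles in rad, forces in N, time in s.
With the tool pointing down it reaches from about 0.4 to 0.925 m from the base axis. Payload 5.6 kg.
Tool frame: the origin (TCP) lies midway between the tips of the shut fingers; the grasp point (between the pads) lies 19 mm behind it; y points along the fingers, x is the direction in which the jaws open and shut, and the axes are right-handed (so a half turn about y gives the same grasp; the last joint's range is limited). The gripper opens to 85 mm and grips with 20 to 120 N. Pads are 22 mm wide; open, the fingers measure 114 mm over their backs; the gripper's body (76 mm by 85 mm) begins 54 mm behind the grasp point. The pads swing forward as they close: fully open they stand 13 mm farther back than shut.
Start: joints at [1.21, 0.468, -0.012, 1.603, 0.006, 1.071, -0.056], TCP at [0.203, -0.617, 0.231] pointing down, gripper open.
Joint ranges: [-2.53, 2.53], [-0.31, 2.02], [-1.57, 1.55], [0.28, 2.44], [-1.29, 4.43], [0.15, 1.84], [-2.92, 2.92]. Speed limits (rad/s): [2.57, 2.57, 3.14, 3.14, 3.14, 3.14, 3.14].

### API

Orientations are given as a unit quaternion [x, y, z, w].
In Python, from cell import robot, cams gives the robot as it stands.
- The arm moves only by the tool carry_out, never from a script. Its argument "steps" is one flat list of numbers, 7 for each row, row after row: the opening, from -1 (shut) to 1 (fully open), then the shift along the tool's x, y, z in m, then the turn, a rotation vector about the tool's x, y, z in degrees. In form: [hand, tx, ty, tz, wx, wy, wz, hand, tx, ty, tz, wx, wy, wz, ...]. A call has 1 to 12 rows; each row is the pose to reach, as a shift and turn from the pose commanded when the call began, along the tool's axes at that moment; what a row does not reach only later rows make up. A row lasts 1/8 s, in which the tool goes at most 62.5 mm and 10.7 degrees, less where a joint would pass 70% of its speed; a pose out of reach is approached as far as the arm can. A call with a gripper value outside its range is refused whole. The fingers move at their own pace and stop on an object; "grip_force" is the grip in N (left out, the last holds). Time passes only in rows, so rows that repeat a pose let the fingers close. It gives the time, the measured TCP pose, the force and the opening at its end, in the units of the state.
- robot.state(): the state, without advancing time (a new reading comes with each control period).
- cams.read_camera(name): name is "scene" or "top" or "wrist"; returns a dict with "color" (420x560x3 uint8, red, green, blue), "fx", "fy", "cx", "cy" (pixels), "position" and "attitude" of the camera in the world. Camera axes: x right, y down, z forward; pixel columns grow to the right and rows downward; lengths in m; the calibration is good to about 2 mm. A picture is of the moment at which its call begins. There is no depth.
- robot.hand_in(): hands the job in, once; it reports no verdict.
The state is a dict: "time_s": time; "joints": joint angles; "qd": joint speeds; "joint_efforts": joint torques, N m; "ee_pos": TCP position; "tool_rot": TCP orientation; "contact_force": force on the tool from outside, world axes, zero at the start; "moment": the same for the moment, N m; "opening": finger opening in m.
Only numpy, scipy, OpenCV 4.12 (cv2) and the standard library are available. Lean on these libraries where they do the work, as an engineer would, in place of code of your own. Each camera call takes 0.05 s, during which the arm holds its last target. There are 200 camera calls.

### The job

Take the hooked rod from its wooden rest, reach it under the narrow bench shelf, drop its hook into the ring eye of the tray that carries the finned heat sink, and pull that tray out in front of the shelf as far as it goes. Leave the trays with the fan and the transformer where they are, and finish by laying the rod back in its rest as you found it.

Things in the scene. Friction and masses are not known exactly. Their poses are not given: they have to be found in the camera images.
- rod: Loose rod, 0.11-0.2 kg; origin mid-handle (grey bar 150 x 20 x 20). +x to the hook, z up. Steel shaft 8 dia. on the same axis; 130 from the origin it bends straight down to a tip 38 below the axis. Starts level, hook down, axis 60 up, in a fixed plywood rest: two saddles about 50 ahead of and behind it, floors 50 up, 36 wide between flared cheeks 70 high. Put it back where it lay at the start.
- sink_eye (a point): Eye of the tray with the finned aluminium heat sink (56 x 60, top 56 up): centre of a flat steel ring, hole facing up, 41 across, bar 7 thick, mid-plane 30 above the table. +x points to the load (its centre 68 behind the eye), z up. The tray slides along -x, friction about 2.5 N, and stays where left. Travel 110 to a hard stop; it may start 0 to 15 out. Hidden from straight above.
- fan_eye (a point): Same eye on the tray with the flat black fan (60 x 60 x 20); leave alone. Three trays side by side, 95 apart, in any order, under one fixed shelf: board 100 deep, 320 wide, underside 130 and top 142 up, things on it to 200. Its front edge is 45 in front of the eyes of trays fully in. Open at front and back; end panels only; the table in front of it is clear.
- transformer_eye (a point): Same eye on the tray with the transformer (dark steel core, copper winding, 52 x 58, top 71 up); leave alone. Axes as sink_eye.
Not all that is in view belongs to the job. Of the things that look like the rod, the smaller one is meant.

How it is judged:
On the way, in this order (a step that is already met when the one before it is completed fails the run):
1. the rod's hook is down in the heat-sink tray's eye, under the shelf (x of sink_eye in the frame of rod between 0.1 and 0.16 m and y of sink_eye in the frame of rod between -0.025 and 0.025 m and z of sink_eye in the frame of rod above -0.038 m and distance of sink_eye from where it was at the start of the episode below 0.04 m), for 0.1 s.
2. the tray has been drawn out (at least 85 mm) with the hook in its eye (distance of sink_eye from where it was at the start of the episode above 0.085 m and x of sink_eye in the frame of rod between 0.095 and 0.165 m and y of sink_eye in the frame of rod between -0.03 and 0.03 m and z of sink_eye in the frame of rod above -0.042 m), for 0.1 s.
At the end, for the whole second after the job is handed in: The heat-sink tray's eye is at least 85 mm out from where it was at the start; the fan and transformer eyes are within 15 mm of where they were; the rod lies still in its rest, released, level within 8 degrees, its handle's middle within 25 mm of where it was at the start (distance of sink_eye from where it was at the start of the episode above 0.085 m and distance of each of fan_eye, transformer_eye from where it was at the start of the episode below 0.015 m and distance of rod from where it was at the start of the episode below 0.025 m and angle between rod's own z axis and vertical below 0.14 rad and linear speed of rod below 0.02 m/s); the robot touches nothing.
It fails at once if the fan tray is moved more than 20 mm (distance of fan_eye from where it was at the start of the episode above 0.02 m).
It fails at once if the transformer tray is moved more than 20 mm (distance of transformer_eye from where it was at the start of the episode above 0.02 m).
It also fails if it takes over 58 s, if anything falls off the work surface, if the arm or the gripper's body presses on something with over 40 N, if the wrist force passes 120 N, or if a joint passes its speed limit or range.

## Working session

There is one attempt and no reset: what is moved stays moved. The work goes in short steps, Python scripts to look and compute and a tool call to move; the robot and the scene stay as the last step left them, time stands still between calls to the robot, and variables do not carry over. Pictures are saved under pics/ and viewed, about 8 in all and at most 12, crops included, and the job is handed in when it is done.

Besides the shell and the picture viewer there is one more tool, called after "Request:" as name(argument=value, ...) on one line, values as JSON. carry_out: Moves the arm, as the interface text tells. Its arguments: {"type":"object","properties":{"steps":{"type":"array","items":{"type":"number"}},"grip_force":{"type":"number"}},"required":["steps"]}

```bash
mkdir -p pics; ls
cat > h.py <<'E'
import numpy as np, cv2
from scipy.spatial.transform import Rotation as R
from cell import robot, cams
def shot(n,fn):
    c=cams.read_camera(n); cv2.imwrite('pics/'+fn,c['color'][:,:,::-1]); return c
def cal(c):
    a=np.array(c['attitude'],float); M=R.from_quat(a).as_matrix() if a.size==4 else a.reshape(3,3)
    return np.array(c['position'],float),M
def onz(c,u,v,z):
    p,M=cal(c); d=M@np.array([(u-c['cx'])/c['fx'],(v-c['cy'])/c['fy'],1]); return p+d*(z-p[2])/d[2]
def proj(c,P):
    p,M=cal(c); q=M.T@(np.array(P)-p); return np.array([c['fx']*q[0]/q[2]+c['cx'],c['fy']*q[1]/q[2]+c['cy']])
E
python3 - <<'E'
from h import *
import pickle
d={}
for n in('scene','top'):
    c=d[n]=shot(n,n+'0.png'); print(n,c['fx'],c['cx'],c['cy'],c['position'],c['attitude'])
pickle.dump(d,open('c0.pkl','wb')); print(robot.state())
E
```

```text
pics
scene 491.5238815109981 277.17222397464144 205.2806953434187 [ 1.4184788  -0.02190197  1.42116157] [ 0.73683432  0.60912295 -0.18632293 -0.22655723]
top 419.52432454717405 274.08811067945163 209.11701011736966 [0.28236986 0.14920383 1.42633046] [ 0.71227169 -0.69707869  0.05817327 -0.05801908]
{'time_s': 0.1, 'joints': array([ 1.20999655,  0.46759327, -0.01161853,  1.6025419 ,  0.00597159,
        1.07107482, -0.05627972]), 'qd': array([-1.66631651e-03,  9.87901617e-04,  2.04842663e-03, -9.87410208e-04,
        6.53302297e-05, -5.46468339e-04,  3.03762581e-04]), 'joint_efforts': array([-7.98722904e-03, -5.12662733e+01,  1.12919961e-02, -2.37146831e+01,
        1.08505989e-02,  2.15672096e-01,  1.62658242e-03]), 'ee_pos': array([ 0.20315476, -0.61763191,  0.23129539]), 'tool_rot': array([ 0.57288819, -0.41447586,  0.41472207, -0.57272549]), 'contact_force': array([ 0.07715952, -0.05447024, -0.03337533]), 'moment': array([-0.00040314, -0.03700404, -0.06451136]), 'opening': 0.08551665055960261}
```

View pics/scene0.png

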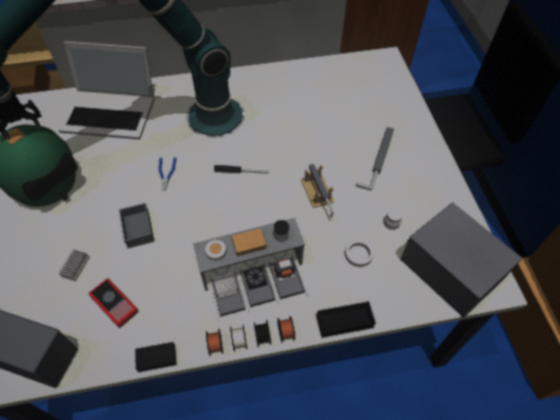

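View pics/top0.png

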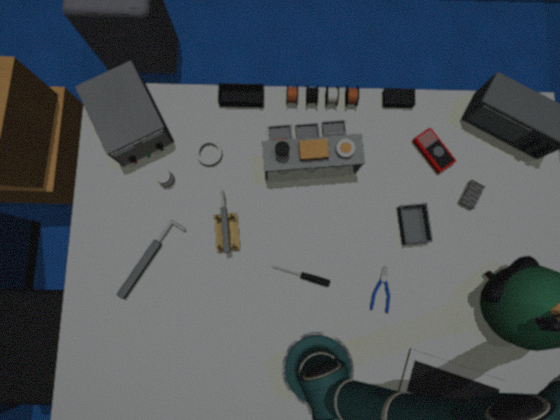

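Scene: the shelf is at about (250,250), with trays visible at its back. The small rod is in its rest at (318,188), and a larger lookalike rod lies at (380,155). Top: the small rod is at (226,222), the shelf at (313,155), and the base at about (318,365). Next I'll zoom in on both.

Run:
```python
from h import *
import pickle
d=pickle.load(open('c0.pkl','rb'))
s=d['scene']['color'][:,:,::-1]; t=d['top']['color'][:,:,::-1]
a=cv2.resize(s[210:320,185:325],None,fx=5,fy=5,interpolation=3)[:, :]
b=cv2.resize(t[80:270,195:385],(0,0),fx=3,fy=3,interpolation=3)
cv2.imwrite('pics/sc.png',cv2.convertScaleAbs(a,alpha=1.5)); cv2.imwrite('pics/tc.png',cv2.convertScaleAbs(b,alpha=1.3))
```

```text
(no output)
```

View pics/sc.png

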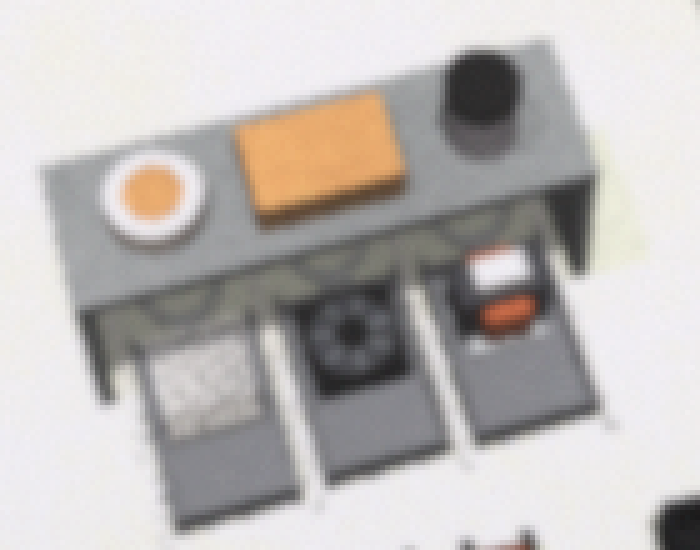

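View pics/tc.png

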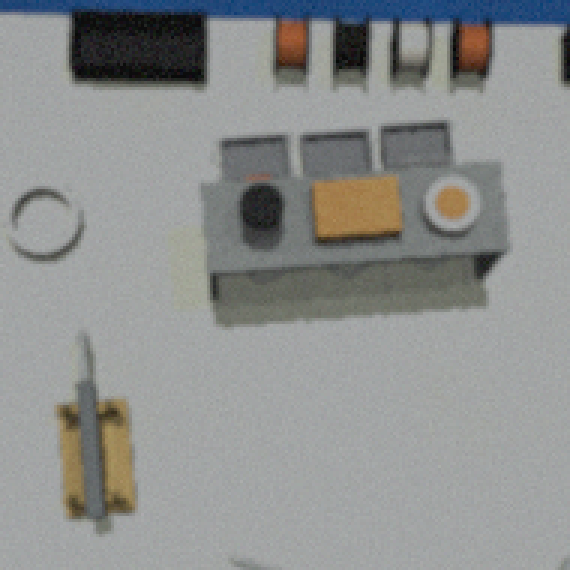

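The heat sink is the scene-left tray, which puts it on the right (−y) in the top view. The fan is in the middle and the transformer is on +y. In the top crop, the handle runs from (87,383) to (96,517) and the shelf front edge from (212,272) to (505,250).

Run:
```python
from h import *
import pickle
d=pickle.load(open('c0.pkl','rb'));t=d['top'];s=d['scene']
T=lambda u,v,z:onz(t,195+u/3-.33,80+v/3-.33,z).round(4)
S=lambda u,v,z:onz(s,185+u/5-.4,210+v/5-.4,z).round(4)
print('handle',T(87,383,.07),T(96,517,.07))
for p in [(204,184),(500,163),(508,248),(210,272)]: print('shelf top',T(*p,.142))
for p in [(43,167),(80,305),(592,175),(550,42)]: print('shelf S',S(*p,.142))
print('trays back T z?'); 
for p in [(222,140),(288,136),(301,135),(367,131),(381,127),(447,122)]: print(T(*p,.02))
print('sink top S z.056');
for p in [(148,352),(248,330),(262,410),(170,437)]: print(S(*p,.056))
print('arc S z.03',[S(*p,.03) for p in [(187,318),(333,275),(475,243)]])
print('tray ends S z.01',[S(*p,.012) for p in [(178,525),(300,492),(325,480),(448,448),(478,440),(602,408)]])
w=shot('wrist','w0.png');p,M=cal(w);st=robot.state();Rt=R.from_quat(st['tool_rot']).as_matrix()
print('tool\n',Rt.round(3),'cam in tool',(Rt.T@(p-st['ee_pos'])).round(4),'\n',(Rt.T@M).round(3),w['fx'],w['cx'],w['cy'])
```

```text
handle [0.5098 0.3167 0.07  ] [0.3642 0.3011 0.07  ]
shelf top [0.7149 0.1923 0.142 ]
shelf top [ 0.7452 -0.1227  0.142 ]
shelf top [ 0.6517 -0.1299  0.142 ]
shelf top [0.6188 0.1835 0.142 ]
shelf S [ 0.6544 -0.1288  0.142 ]
shelf S [ 0.7498 -0.1165  0.142 ]
shelf S [0.7213 0.1922 0.142 ]
shelf S [0.6245 0.1872 0.142 ]
trays back T z?
[0.8101 0.1767 0.02  ]
[0.8168 0.0995 0.02  ]
[0.8183 0.0843 0.02  ]
[0.825 0.007 0.02 ]
[ 0.8302 -0.0094  0.02  ]
[ 0.8381 -0.0869  0.02  ]
sink top S z.056
[ 0.7442 -0.0855  0.056 ]
[ 0.741  -0.0237  0.056 ]
[ 0.795  -0.0229  0.056 ]
[ 0.8019 -0.0792  0.056 ]
arc S z.03 [array([ 0.7128, -0.06  ,  0.03  ]), array([0.7003, 0.0344, 0.03  ]), array([0.6948, 0.1269, 0.03  ])]
tray ends S z.01 [array([ 0.8394, -0.0833,  0.012 ]), array([ 0.8324, -0.008 ,  0.012 ]), array([0.8276, 0.0082, 0.012 ]), array([0.8212, 0.0855, 0.012 ]), array([0.8195, 0.1046, 0.012 ]), array([0.8131, 0.1841, 0.012 ])]
tool
 [[ 0.312  0.     0.95 ]
 [-0.95  -0.     0.312]
 [ 0.    -1.    -0.   ]] cam in tool [ 0.0014 -0.1428  0.0748] 
 [[ 1.    -0.001  0.001]
 [-0.001 -0.293  0.956]
 [-0.001 -0.956 -0.293]] 353.9987254743053 278.9512827547951 207.49080939384146
```

View pics/w0.png

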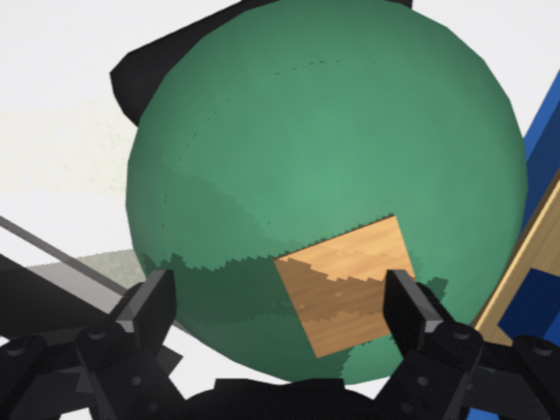

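```bash
cat >> h.py <<'E'
def tool(yaw,tilt=0):  # flipped: tool z points backwards along yaw, y down; tilt>0 leans fingers forward
    c,s=np.cos(np.radians(yaw)),np.sin(np.radians(yaw))
    return np.array([[-s,0,-c],[c,0,-s],[0,-1,0]])@R.from_euler('x',-tilt,degrees=True).as_matrix()
def rel(pos,Rt):
    st=robot.state(); A=R.from_quat(st['tool_rot']); sh=A.inv().apply(np.array(pos)-st['ee_pos'])
    rv=np.degrees((A.inv()*R.from_matrix(Rt)).as_rotvec())
    print('rel',sh.round(4),rv.round(2)); return sh,rv
E
python3 - <<'E'
from h import *
rel((.46,-.07,.30),tool(6,30)); print(robot.state()['ee_pos'])
E
```

```text
rel [-0.44   -0.0689  0.4151] [  -4.62 -162.42  -43.52]
[ 0.20309912 -0.61765498  0.23128935]
```

Request:
carry_out(steps=[1, 0, -0.06, 0, 0, 0, 0, 1, -0.044, -0.11, 0.041, -0.46, -16.2, -4.35, 1, -0.088, -0.11, 0.083, -0.92, -32.5, -8.7, 1, -0.132, -0.11, 0.125, -1.4, -48.7, -13, 1, -0.176, -0.11, 0.166, -1.85, -65, -17.4, 1, -0.22, -0.11, 0.208, -2.3, -81, -21.8, 1, -0.308, -0.11, 0.29, -3.2, -114, -30.5, 1, -0.396, -0.1, 0.374, -4.1, -146, -39, 1, -0.44, -0.069, 0.415, -4.6, -162.4, -43.5, 1, -0.44, -0.069, 0.415, -4.6, -162.4, -43.5, 1, -0.44, -0.069, 0.415, -4.6, -162.4, -43.5, 1, -0.44, -0.069, 0.415, -4.6, -162.4, -43.5])

```text
time_s: 1.65
ee_pos: [0.4604, -0.0648, 0.299]
tool_rot: [0.74, 0.384, -0.149, -0.531]
contact_force: [-0.7, -1.0, -1.5]
opening: 0.0855
```

Run:
```python
from h import *
rel((.46,-.07,.25),tool(6,30)); print(robot.state()['ee_pos'],robot.state()['joints'].round(2))
```

```text
rel [-0.0132  0.0448  0.0159] [ -1.57 -47.55 -12.59]
[ 0.46035303 -0.06480393  0.29902591] [ 0.68 -0.13 -0.64  2.22  0.09  0.61  0.76]
```

Request:
carry_out(steps=[1, -0.013, 0.045, 0.016, -1.6, -47.5, -12.6, 1, -0.013, 0.045, 0.016, -1.6, -47.5, -12.6, 1, -0.013, 0.045, 0.016, -1.6, -47.5, -12.6, 1, -0.013, 0.045, 0.016, -1.6, -47.5, -12.6, 1, -0.013, 0.045, 0.016, -1.6, -47.5, -12.6, 1, -0.013, 0.045, 0.016, -1.6, -47.5, -12.6])

```text
time_s: 2.4
ee_pos: [0.459, -0.0748, 0.2503]
tool_rot: [0.583, 0.64, -0.369, -0.337]
contact_force: [-1.1, 0.2, -2.6]
opening: 0.0852
```

Run:
```python
from h import *
import pickle
w=shot('wrist','w1.png');pickle.dump(w,open('w1.pkl','wb'))
print(robot.state()['ee_pos'],cal(w)[0],robot.state()['joints'].round(2))
print(proj(w,(.685,-.06,.03)),proj(w,(.645,-.06,.13)))
rel((.437,.309,.20),tool(6.1,0))
```

```text
[ 0.45896794 -0.07532528  0.25030489] [ 0.32415354 -0.08867335  0.33650967] [ 0.51 -0.08 -0.3   2.34 -0.44  0.4   2.23]
[275.71282081 224.3012505 ] [278.26601928 271.91256124]
rel [0.3847 0.0506 0.0128] [30.08 -0.68 -0.2 ]
```

View pics/w1.png

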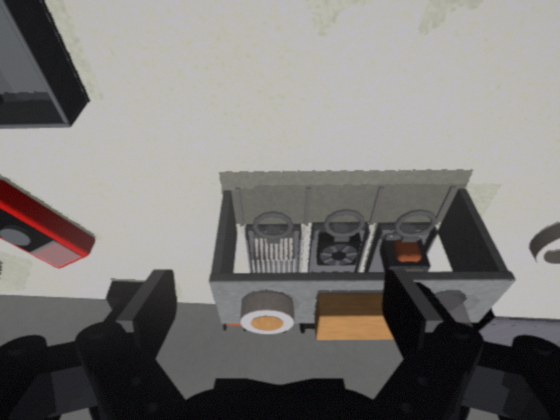

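The wrist view shows all three eyes: sink (272,225), fan (344,222), transformer (416,224). The finned heat sink is in the left column. I'll zoom in for accurate ring outlines.

Run:
```python
from h import *
import pickle
w=pickle.load(open('w1.pkl','rb'));im=w['color'][:,:,::-1]
cv2.imwrite('pics/w1c.png',cv2.convertScaleAbs(cv2.resize(im[200:250,240:340],None,fx=8,fy=8,interpolation=cv2.INTER_CUBIC),alpha=1.5))
```

```text
(no output)
```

View pics/w1c.png

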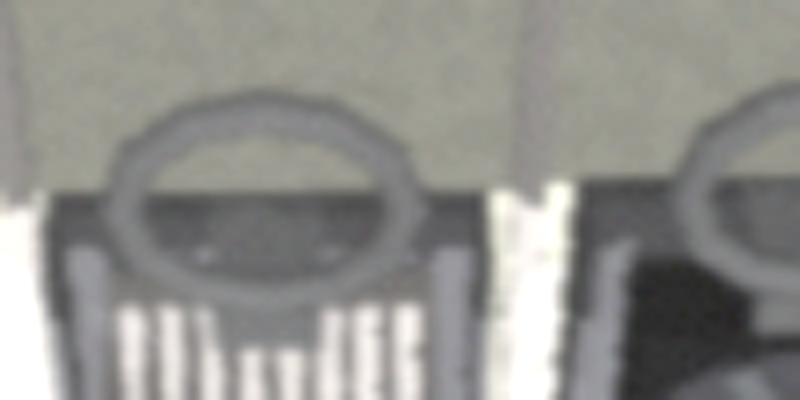

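Run:
```python
from h import *
import pickle
w=pickle.load(open('w1.pkl','rb'))
f=lambda u,v,z=.03:onz(w,240+u/8-.44,200+v/8-.44,z)
o=[f(*p) for p in[(107,200),(428,208),(264,92),(268,307)]]
i=[f(*p) for p in[(143,203),(388,207),(264,135),(266,283)]]
for a in(o,i): print(np.round(a,4).tolist(),((a[0]+a[1])/2).round(4),((a[2]+a[3])/2).round(4),np.linalg.norm(a[0]-a[1]),np.linalg.norm(a[2]-a[3]))
```

```text
[[0.6884, -0.0903, 0.03], [0.6855, -0.0366, 0.03], [0.6592, -0.0663, 0.03], [0.7147, -0.0612, 0.03]] [ 0.6869 -0.0635  0.03  ] [ 0.687  -0.0637  0.03  ] 0.05384545973735572 0.055767286302260764
[[0.6886, -0.0843, 0.03], [0.6858, -0.0433, 0.03], [0.6696, -0.0654, 0.03], [0.7081, -0.0621, 0.03]] [ 0.6872 -0.0638  0.03  ] [ 0.6888 -0.0638  0.03  ] 0.041102542532399686 0.03864487805195951
```

Request:
carry_out(steps=[1, 0.062, 0, 0.0, 7.5, -0.2, 0, 1, 0.385, 0.04, 0.013, 30, -0.7, -0.2, 1, 0.385, 0.04, 0.013, 30, -0.7, -0.2, 1, 0.385, 0.04, 0.013, 30, -0.7, -0.2, 1, 0.385, 0.04, 0.013, 30, -0.7, -0.2, 1, 0.385, 0.04, 0.013, 30, -0.7, -0.2, 1, 0.385, 0.04, 0.013, 30, -0.7, -0.2, 1, 0.385, 0.04, 0.013, 30, -0.7, -0.2, 1, 0.385, 0.04, 0.013, 30, -0.7, -0.2])

```text
time_s: 3.58
ee_pos: [0.4339, 0.3089, 0.2097]
tool_rot: [0.474, 0.525, -0.524, -0.474]
contact_force: [0.4, -0.3, -2.9]
opening: 0.0854
```

Run:
```python
from h import *
import pickle
w=shot('wrist','w2.png');pickle.dump(w,open('w2.pkl','wb'))
print(robot.state()['ee_pos'],cal(w)[0],robot.state()['joints'].round(2),robot.state()['qd'].round(2))
print(proj(w,(.51,.316,.07)),proj(w,(.364,.301,.07)))
```

```text
[0.4343957  0.30810284 0.20986011] [0.36006526 0.30009932 0.3522805 ] [-0.1   0.4  -0.72  1.88  0.31  0.98  0.72] [ 0.02 -0.01  0.01  0.   -0.   -0.    0.  ]
[280.267552   276.78861506] [280.10086404 104.51698053]
```

View pics/w2.png

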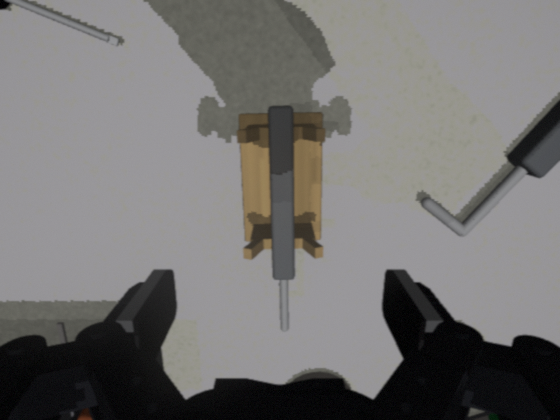

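The wrist view shows the handle top from (281,106) to (284,278), with the shaft ending at (285,328). It is seated in the rest.

Run:
```python
from h import *
import pickle
w=pickle.load(open('w2.pkl','rb'))
a=onz(w,281,106,.07);b=onz(w,284,278,.07);c=onz(w,285,322,.062)
d=b-a;yaw=np.degrees(np.arctan2(d[1],d[0]));m=(a+b)/2
print(a,b,c,m,yaw,np.linalg.norm(d)); d2=c-a;print(np.degrees(np.arctan2(d2[1],d2[0])))
rel((m[0],m[1],.20),tool(yaw)); rel((m[0],m[1],.042),tool(yaw))
```

```text
[0.36501709 0.30179633 0.07      ] [0.51085617 0.31941935 0.07      ] [0.56143142 0.32578488 0.062     ] [0.43793663 0.31060784 0.07      ] 6.890146412827377 0.14690000265454886
6.963185555871536
rel [ 0.0021  0.0099 -0.0038] [ 0.11 -1.18 -0.02]
rel [ 0.0022  0.1679 -0.0035] [ 0.11 -1.18 -0.02]
```

Request:
carry_out(steps=[1, 0.002, 0.05, -0.0035, 0, -1.2, 0, 1, 0.002, 0.1, -0.0035, 0, -1.2, 0, 1, 0.002, 0.14, -0.0035, 0, -1.2, 0, 1, 0.002, 0.166, -0.0035, 0, -1.2, 0, 1, 0.002, 0.166, -0.0035, 0, -1.2, 0, 1, 0.002, 0.166, -0.0035, 0, -1.2, 0])

```text
time_s: 4.38
ee_pos: [0.4389, 0.3116, 0.0455]
tool_rot: [0.469, 0.531, -0.528, -0.468]
contact_force: [0.5, 0.1, -2.9]
opening: 0.0851
```

Run:
```python
from h import *
rel((.438,.3105,.043),tool(6.9)); print(robot.state()['contact_force'])
```

```text
rel [-0.001   0.0025  0.001 ] [0.23 0.02 0.09]
[ 0.51600917  0.14817437 -2.90359982]
```

Request:
carry_out(steps=[-1, -0.001, 0.002, 0.001, 0, 0, 0, -1, -0.001, 0.002, 0.001, 0, 0, 0, -1, -0.001, 0.002, 0.001, 0, 0, 0, -1, -0.001, 0.002, 0.001, 0, 0, 0, -1, -0.001, 0.002, 0.001, 0, 0, 0, -1, -0.001, 0.002, 0.001, 0, 0, 0], grip_force=80)

```text
time_s: 5.12
ee_pos: [0.4372, 0.3112, 0.0428]
tool_rot: [0.469, 0.531, -0.529, -0.468]
contact_force: [-0.9, -0.1, 5.4]
opening: 0.0187
```

Request:
carry_out(steps=[-1, 0, -0.02, 0, 0, 0, 0, -1, 0, -0.05, 0, 0, 0, 0, -1, 0, -0.06, 0, 0, 0, 0, -1, 0, -0.06, 0, 0, 0, 0])

```text
time_s: 5.62
ee_pos: [0.4372, 0.3108, 0.1029]
tool_rot: [0.469, 0.531, -0.528, -0.468]
contact_force: [-0.0, 0.2, -4.3]
opening: 0.0188
```

Run:
```python
from h import *
import pickle
st=robot.state();print(st['ee_pos'],st['opening'],st['contact_force'],tool(6.9).round(3),R.from_quat(st['tool_rot']).as_matrix().round(3))
w=shot('wrist','w3.png');s=shot('scene','s3.png')
pickle.dump((w,s),open('w3.pkl','wb'))
a=w['color'][:,:,::-1]; b=cv2.resize(s['color'][150:220,280:370,::-1],None,fx=5,fy=5,interpolation=3)
o=np.zeros((420+350,560,3),np.uint8);o[:420]=a;o[420:,:450]=b
o=cv2.resize(o,None,fx=.77,fy=.77);cv2.imwrite('pics/c3.png',o)
```

```text
[0.43721996 0.31079357 0.10288142] 0.0187774041409005 [-0.03844571  0.16229802 -4.26653109] [[-0.12   0.    -0.993]
 [ 0.993  0.    -0.12 ]
 [ 0.    -1.     0.   ]] [[-0.122  0.003 -0.993]
 [ 0.993  0.002 -0.122]
 [ 0.001 -1.    -0.004]]
```

View pics/c3.png

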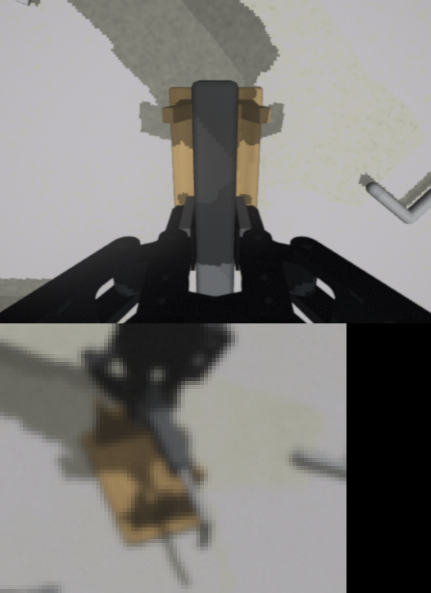

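The rod is held and clear of its rest. I'll check its pitch from the back and front handle edges, at about (279,104) and (278,341), then plan the approach.

Run:
```python
from h import *
import pickle
w,s=pickle.load(open('w3.pkl','rb'));st=robot.state()
d=np.array([.993,.1205,0]);c=np.array([.438,.3105,.120])
for k in(-.075,.075): print('exp',proj(w,c+d*k+[0,0,.01]).round(1), 'if +5mm', proj(w,c+d*k+[0,0,.015]).round(1))
g=cv2.cvtColor(w['color'],7)[90:125,282].astype(int);print(g.tolist())
g=cv2.cvtColor(w['color'],7)[325:360,279].astype(int);print(g.tolist())
# scene: shaft tip expected
for k in [(.13,0),(.13,-.038)]: print('scene exp',proj(s,c+d*k[0]+[0,0,k[1]]).round(1))
y=np.radians(5.8);t=np.array([np.cos(y),np.sin(y),0]);eye=np.array([.687,-.0637,0])
for nm,back,z in(('pre',.13+.07,.075),('over',.13,.075),('down',.13,.041)): print(nm,(eye-t*back+[0,0,z]).round(4)); rel(eye-t*back+[0,0,z],tool(5.8))
```

```text
exp [283.   99.6] if +5mm [283.2  99.6]
exp [281.6 458.8] if +5mm [281.7 470.3]
[131, 132, 132, 133, 132, 131, 130, 127, 126, 128, 129, 129, 129, 118, 73, 47, 50, 55, 57, 56, 59, 59, 60, 61, 62, 63, 62, 62, 63, 61, 63, 62, 62, 63, 62]
[56, 55, 55, 56, 55, 54, 56, 54, 55, 56, 56, 55, 56, 56, 55, 55, 55, 56, 58, 71, 90, 100, 104, 106, 105, 105, 106, 105, 106, 105, 104, 105, 106, 106, 107]
scene exp [332.9 200.1]
scene exp [331.8 206.7]
pre [ 0.488  -0.0839  0.075 ]
rel [-0.3975  0.0264 -0.003 ] [0.07 1.21 0.02]
over [ 0.5577 -0.0768  0.075 ]
rel [-0.399   0.0265 -0.073 ] [0.07 1.21 0.02]
down [ 0.5577 -0.0768  0.041 ]
rel [-0.399   0.0605 -0.073 ] [0.07 1.21 0.02]
```

Request:
carry_out(steps=[-1, -0.05, 0, 0.015, 0, 0, 0, -1, -0.11, 0, 0.015, 0, 1.2, 0, -1, -0.17, 0, 0.015, 0, 1.2, 0, -1, -0.23, 0, 0.015, 0, 1.2, 0, -1, -0.29, 0.01, 0.015, 0, 1.2, 0, -1, -0.35, 0.02, 0.01, 0, 1.2, 0, -1, -0.385, 0.0265, 0, 0, 1.2, 0, -1, -0.3975, 0.0265, -0.003, 0, 1.2, 0, -1, -0.3975, 0.0265, -0.003, 0, 1.2, 0, -1, -0.3975, 0.0265, -0.003, 0, 1.2, 0])

```text
time_s: 6.98
ee_pos: [0.4881, -0.0812, 0.0754]
tool_rot: [0.473, 0.526, -0.524, -0.473]
contact_force: [0.3, 0.6, -3.8]
opening: 0.0187
```

Run:
```python
from h import *
import pickle
s=shot('scene','s4.png');t=shot('top','t4.png');st=robot.state();print(st['ee_pos'],st['qd'].round(2),st['contact_force'],st['joints'].round(2))
y=np.radians(5.8);d=np.array([np.cos(y),np.sin(y),0]);eye=np.array([.687,-.0637,0])
c=st['ee_pos']+[0,0,.017]+d*.001
for k in(.13,): print('tip exp top',proj(t,c+d*k),'handle front',proj(t,c+d*.075))
for nm,back,z in(('over',.13,.075),('down',.13,.041)): rel(eye-d*back+[0,0,z],tool(5.8))
x0,y0=proj(t,c+d*.13).astype(int)-[50,30]
cv2.imwrite('pics/t4c.png',cv2.resize(t['color'][y0:y0+75,x0:x0+100,::-1],None,fx=7,fy=7,interpolation=3));print(x0,y0)
```

```text
[ 0.4882876  -0.08148228  0.07556676] [ 0. -0.  0. -0. -0.  0.  0.] [ 8.30299180e-04 -6.91579545e-01 -4.44521265e+00] [ 0.57  0.52 -0.58  2.06  0.45  0.68  1.38]
tip exp top [342.02920903 175.88475093] handle front [343.82828861 192.33144019]
rel [-0.0026  0.0007 -0.0695] [0.14 0.2  0.09]
rel [-0.0027  0.0347 -0.0694] [0.14 0.2  0.09]
292 145
```

View pics/t4c.png

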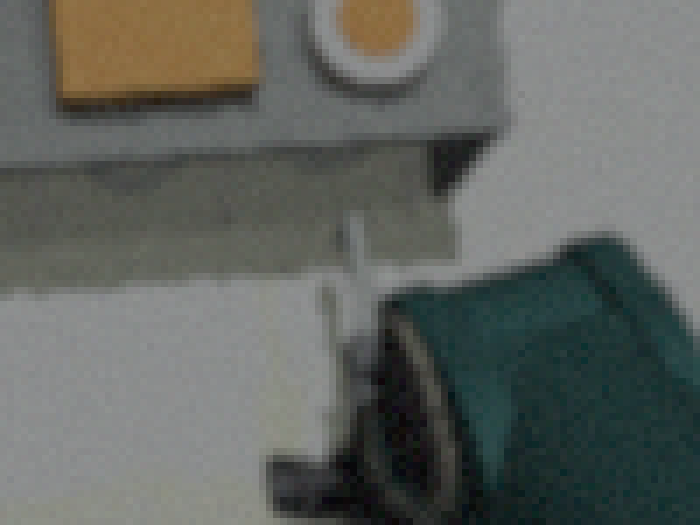

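The shaft end is at (342.7,175.3) in the top image, against (342.0,175.9) expected. Moving in and lowering the hook.

Request:
carry_out(steps=[-1, -0.0026, 0, -0.025, 0, 0, 0, -1, -0.0026, 0, -0.05, 0, 0, 0, -1, -0.0026, 0, -0.0695, 0, 0, 0, -1, -0.0026, 0, -0.0695, 0, 0, 0, -1, -0.0026, 0.01, -0.0695, 0, 0, 0, -1, -0.0026, 0.02, -0.0695, 0, 0, 0, -1, -0.0026, 0.028, -0.0695, 0, 0, 0, -1, -0.0026, 0.035, -0.0695, 0, 0, 0, -1, -0.0026, 0.035, -0.0695, 0, 0, 0, -1, -0.0026, 0.035, -0.0695, 0, 0, 0])

```text
time_s: 8.32
ee_pos: [0.5582, -0.0787, 0.0406]
tool_rot: [0.474, 0.526, -0.524, -0.474]
contact_force: [0.0, -0.3, -4.4]
opening: 0.0186
```

Run:
```python
from h import *
import pickle
s=shot('scene','s5.png');st=robot.state();print(st['ee_pos'],st['contact_force'],st['moment'],st['joints'].round(2))
cv2.imwrite('pics/s5c.png',cv2.convertScaleAbs(cv2.resize(s['color'][230:310,190:310,::-1],None,fx=6,fy=6,interpolation=3),alpha=1.5))
```

```text
[ 0.55826746 -0.07872483  0.04077986] [ 0.12546703 -0.24289126 -3.63402083] [ 0.12106883  0.10950778 -0.02218911] [ 0.48  0.66 -0.52  1.91  0.5   0.7   1.34]
```

Lowered with no contact force. Now pulling.

Request:
carry_out(steps=[-1, 0, 0, 0.01, 0, 0, 0, -1, 0, 0, 0.02, 0, 0, 0, -1, 0, 0, 0.03, 0, 0, 0, -1, 0, 0, 0.04, 0, 0, 0, -1, 0, 0, 0.04, 0, 0, 0])

```text
time_s: 9.0
ee_pos: [0.5168, -0.0832, 0.0404]
tool_rot: [0.474, 0.525, -0.524, -0.474]
contact_force: [0.3, 0.3, -3.9]
opening: 0.0182
```

Run:
```python
from h import *
s=shot('scene','s6.png');st=robot.state();print(st['ee_pos'],st['contact_force'],st['moment'],st['joints'].round(2))
a=cv2.imread('pics/s5c.png');b=cv2.convertScaleAbs(cv2.resize(s['color'][230:310,190:310,::-1],None,fx=6,fy=6,interpolation=3),alpha=1.5)
cv2.imwrite('pics/s56.png',cv2.resize(np.vstack([a,b]),None,fx=.6,fy=.6))
```

```text
[ 0.51721792 -0.08309867  0.0403671 ] [-0.41645272  0.24632196 -4.16195557] [0.18722389 0.11961991 0.03062023] [ 0.52  0.62 -0.53  2.    0.5   0.65  1.34]
```

View pics/s56.png

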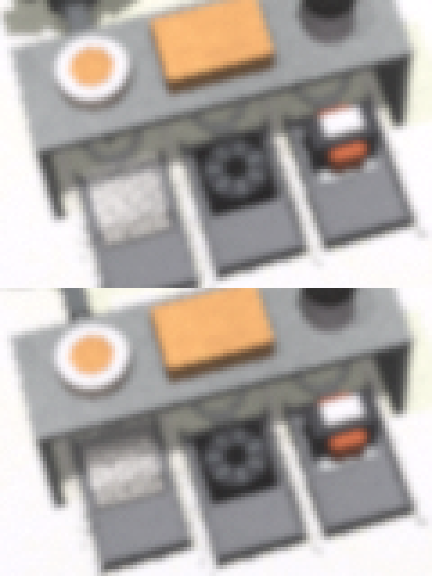

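The heat-sink tray has come about 25 mm forward and the other two look unmoved. I'll keep pulling.

Request:
carry_out(steps=[-1, 0, 0, 0.012, 0, 0, 0, -1, 0, 0, 0.024, 0, 0, 0, -1, 0, 0, 0.036, 0, 0, 0, -1, 0, 0, 0.048, 0, 0, 0, -1, 0, 0, 0.058, 0, 0, 0, -1, 0, 0, 0.064, 0, 0, 0, -1, 0, 0, 0.068, 0, 0, 0, -1, 0, 0, 0.07, 0, 0, 0])

```text
time_s: 10.05
ee_pos: [0.4485, -0.0899, 0.0403]
tool_rot: [0.474, 0.526, -0.524, -0.474]
contact_force: [2.3, 1.4, -3.2]
opening: 0.0183
```

Request:
carry_out(steps=[-1, 0, 0, 0.002, 0, 0, 0, -1, 0, 0, 0.004, 0, 0, 0, -1, 0, 0, 0.005, 0, 0, 0, -1, 0, 0, 0.005, 0, 0, 0])

```text
time_s: 10.55
ee_pos: [0.4435, -0.0904, 0.0402]
tool_rot: [0.474, 0.526, -0.524, -0.474]
contact_force: [1.7, 0.2, -2.8]
opening: 0.0185
```

Request:
carry_out(steps=[-1, 0, 0, 0.002, 0, 0, 0, -1, 0, 0, 0.004, 0, 0, 0, -1, 0, 0, 0.005, 0, 0, 0, -1, 0, 0, 0.005, 0, 0, 0])

```text
time_s: 11.05
ee_pos: [0.4383, -0.091, 0.0402]
tool_rot: [0.474, 0.526, -0.524, -0.474]
contact_force: [1.7, 1.4, -2.5]
opening: 0.0188
```

Run:
```python
from h import *
s=shot('scene','s7.png');t=shot('top','t7.png');st=robot.state();print(st['ee_pos'],st['contact_force'],st['joints'].round(2))
a=cv2.resize(s['color'][200:310,180:320,::-1],None,fx=4,fy=4,interpolation=3);b=cv2.resize(t['color'][110:220,250:390,::-1],None,fx=4,fy=4,interpolation=3)
cv2.imwrite('pics/c7.png',cv2.resize(cv2.convertScaleAbs(np.vstack([a,b]),alpha=1.4),None,fx=.68,fy=.68))
```

```text
[ 0.43833973 -0.09098713  0.0401845 ] [ 1.47366499  0.96846975 -2.28552686] [ 0.58  0.53 -0.53  2.18  0.51  0.55  1.34]
```

View pics/c7.png

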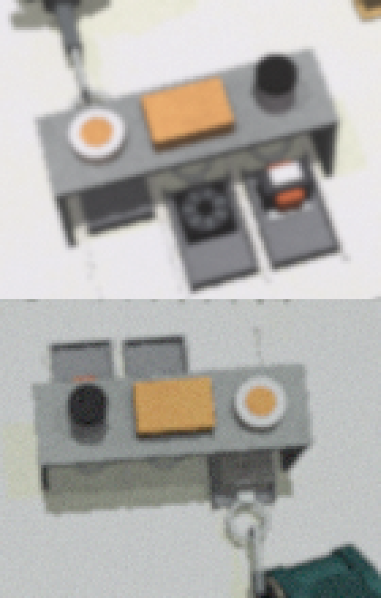

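The tray is well out. In the top view its ring sits in front of the shelf, and the fan and transformer trays haven't moved. I'll ease it to the stop.

Request:
carry_out(steps=[-1, 0, 0, 0.001, 0, 0, 0, -1, 0, 0, 0.002, 0, 0, 0, -1, 0, 0, 0.003, 0, 0, 0, -1, 0, 0, 0.004, 0, 0, 0])

```text
time_s: 11.65
ee_pos: [0.4346, -0.0913, 0.0402]
tool_rot: [0.474, 0.526, -0.524, -0.474]
contact_force: [2.6, 1.3, -3.3]
opening: 0.0189
```

Request:
carry_out(steps=[-1, 0, 0, 0.001, 0, 0, 0, -1, 0, 0, 0.002, 0, 0, 0, -1, 0, 0, 0.003, 0, 0, 0, -1, 0, 0, 0.003, 0, 0, 0])

```text
time_s: 12.15
ee_pos: [0.4332, -0.0915, 0.0405]
tool_rot: [0.475, 0.527, -0.523, -0.473]
contact_force: [6.0, 0.5, -6.0]
opening: 0.0188
```

The force is rising and the tool lags its command, so the tray is at the stop. I'll recentre the hook and lift it out.

Request:
carry_out(steps=[-1, 0, 0, -0.008, 0, 0, 0, -1, 0, 0, -0.017, 0, 0, 0, -1, 0, 0, -0.017, 0, 0, 0, -1, 0, -0.01, -0.017, 0, 0, 0, -1, 0, -0.03, -0.017, 0, 0, 0, -1, 0, -0.06, -0.017, 0, 0, 0, -1, 0, -0.065, -0.017, 0, 0, 0, -1, 0, -0.065, -0.017, 0, 0, 0])

```text
time_s: 13.15
ee_pos: [0.4481, -0.0903, 0.1053]
tool_rot: [0.474, 0.525, -0.524, -0.474]
contact_force: [-0.5, 1.5, -4.4]
opening: 0.0188
```

Run:
```python
from h import *
import pickle
t=shot('top','t8.png');w=shot('wrist','w8.png');s=shot('scene','s8.png');pickle.dump((t,w,s),open('c8.pkl','wb'));st=robot.state();print(st['ee_pos'],st['contact_force'],st['opening'])
y=np.radians(5.8);d=np.array([np.cos(y),np.sin(y),0]);c=st['ee_pos']+[0,0,.017]+d*.001
print('tip exp',proj(t,c+d*.13),proj(s,c+d*.13-[0,0,.038]), 'wrist back exp',proj(w,c-d*.075+[0,0,.01]))
print('fresh top row profile', cv2.cvtColor(w['color'],7)[90:125,282].astype(int).tolist())
x,yy=proj(t,c+d*.13).astype(int);a=cv2.resize(t['color'][yy-40:yy+35,x-50:x+50,::-1],None,fx=5,fy=5,interpolation=3)
x,yy=proj(s,c+d*.13).astype(int);b=cv2.resize(s['color'][yy-40:yy+35,x-50:x+50,::-1],None,fx=5,fy=5,interpolation=3)
print(proj(t,c+d*.13).astype(int)-[50,40],proj(s,c+d*.13).astype(int)-[50,40])
cv2.imwrite('pics/c8.png',cv2.resize(np.vstack([a,b]),None,fx=.8,fy=.8))
rel((.437,.311,.103),tool(6.9)); rel((.437,.311,.043),tool(6.9))
```

```text
[ 0.44760289 -0.08995433  0.10436303] [-0.50755857  0.63977524 -4.85648362] 0.019055105408515998
tip exp [346.21954816 186.19316979] [209.88155984 228.930524  ] wrist back exp [284.70548498  99.74968164]
fresh top row profile [125, 125, 125, 124, 122, 121, 119, 120, 120, 123, 122, 122, 120, 102, 65, 49, 54, 57, 60, 61, 62, 64, 66, 69, 68, 68, 71, 70, 70, 69, 70, 70, 70, 70, 70]
[296 146] [158 182]
rel [ 0.4     0.0021 -0.0301] [ 0.03 -1.08  0.1 ]
rel [ 0.3998  0.0621 -0.0301] [ 0.03 -1.08  0.1 ]
```

The picture limit is reached, so checks are numeric from here. The handle's back edge is at the same wrist row as before, so the rod hasn't slipped. Carrying it back.

Request:
carry_out(steps=[-1, 0.05, -0.005, 0, 0, 0, 0, -1, 0.11, -0.005, 0, 0, 0, 0, -1, 0.17, -0.005, 0, 0, 0, 0, -1, 0.23, -0.005, -0.01, 0, 0, 0, -1, 0.29, -0.005, -0.02, 0, -1, 0, -1, 0.34, 0, -0.03, 0, -1.1, 0, -1, 0.38, 0, -0.03, 0, -1.1, 0, -1, 0.4, 0, -0.03, 0, -1.1, 0, -1, 0.4, 0, -0.03, 0, -1.1, 0, -1, 0.4, 0, -0.03, 0, -1.1, 0])

```text
time_s: 14.55
ee_pos: [0.4375, 0.3096, 0.105]
tool_rot: [0.469, 0.529, -0.529, -0.469]
contact_force: [-0.1, -0.2, -4.0]
opening: 0.0187
```

Run:
```python
from h import *
import pickle
st=robot.state();print(st['ee_pos'],st['qd'].round(2))
w=shot('wrist','w9.png');w3=pickle.load(open('w3.pkl','rb'))[0]
for c in(w3,w):
    g=cv2.GaussianBlur(cv2.cvtColor(c['color'],7),(3,3),0).astype(int)
    for r in(110,): 
        x=np.where(g[r,200:360]<85)[0]+200; print(r,x.min(),x.max())
print('diff',np.abs(w3['color'].astype(int)-w['color'])[95:300,200:360].mean())
rel((.4372,.311,.103),tool(6.9)); rel((.4372,.311,.043),tool(6.9))
```

```text
[0.43749331 0.30961454 0.10496391] [ 0.02 -0.01  0.    0.    0.   -0.   -0.  ]
110 250 308
110 250 308
diff 2.9540548780487805
rel [0.0017 0.0021 0.0003] [ 0.07 -0.05 -0.02]
rel [0.0017 0.0621 0.0004] [ 0.07 -0.05 -0.02]
```

The view matches the post-lift picture, so the rod pose in the grip is unchanged. Lowering, then a check before release.

Request:
carry_out(steps=[-1, 0.0015, 0.015, 0, 0, 0, 0, -1, 0.0015, 0.03, 0, 0, 0, 0, -1, 0.0015, 0.045, 0, 0, 0, 0, -1, 0.0015, 0.055, 0, 0, 0, 0, -1, 0.0015, 0.0615, 0, 0, 0, 0, -1, 0.0015, 0.0615, 0, 0, 0, 0, -1, 0.0015, 0.0615, 0, 0, 0, 0])

```text
time_s: 15.48
ee_pos: [0.4378, 0.3128, 0.0446]
tool_rot: [0.469, 0.53, -0.528, -0.469]
contact_force: [0.3, 0.9, -4.7]
opening: 0.0186
```

Request:
carry_out(steps=[0, 0, 0, 0, 0, 0, 0, 1, 0, 0, 0, 0, 0, 0, 1, 0, 0, 0, 0, 0, 0, 1, 0, 0, 0, 0, 0, 0, 1, 0, 0, 0, 0, 0, 0, 1, 0, 0, 0, 0, 0, 0, 1, 0, 0, 0, 0, 0, 0])

```text
time_s: 16.35
ee_pos: [0.4376, 0.3126, 0.0443]
tool_rot: [0.469, 0.53, -0.528, -0.469]
contact_force: [0.4, 0.9, -2.9]
opening: 0.0855
```

Request:
carry_out(steps=[1, 0, -0.03, 0, 0, 0, 0, 1, 0, -0.08, 0, 0, 0, 0, 1, -0.004, -0.13, 0.003, 0, 0, 0, 1, -0.004, -0.165, 0.003, 0, 0, 0, 1, -0.004, -0.165, 0.003, 0, 0, 0, 1, -0.004, -0.165, 0.003, 0, 0, 0])

```text
time_s: 17.1
ee_pos: [0.4343, 0.3072, 0.2079]
tool_rot: [0.469, 0.529, -0.529, -0.469]
contact_force: [0.0, -1.2, -3.6]
opening: 0.0855
```

Run:
```python
from h import *
import pickle
w=shot('wrist','w10.png');t=shot('top','t10.png');s=shot('scene','s10.png')
w2=pickle.load(open('w2.pkl','rb'));d0=pickle.load(open('c0.pkl','rb'))
for c in(w2,w):
    g=cv2.GaussianBlur(cv2.cvtColor(c['color'],7),(3,3),0).astype(int); m=((g<95)&(np.ptp(c['color'].astype(int),axis=2)<22)).astype(np.uint8); m[:95]=0;m[300:]=0;m[:,:240]=0;m[:,330:]=0
    m=cv2.morphologyEx(m,cv2.MORPH_OPEN,np.ones((9,9)))
    n,l,stt,_=cv2.connectedComponentsWithStats(m);k=1+stt[1:,4].argmax();v,u=np.where(l==k)
    top=onz(c,u[v<v.min()+4].mean(),v.min(),.07);bot=onz(c,u[v>v.max()-4].mean(),v.max(),.07);print(stt[k],top,bot,(top+bot)/2)
st=robot.state();print(st['ee_pos'],st['contact_force'])
# table view: tray differences
for n,c in(('top',t),('scene',s)):
    a=d0[n]['color'].astype(int);
    pts={'sink':(.838,-.045,.01),'fan':(.815,.046,.01),'trf':(.80,.14,.01)}
    for k,P in pts.items():
        u,v=proj(c,P).astype(int); D=np.abs(a-c['color'])[v-7:v+8,u-7:u+8].mean(); print(n,k,u,v,round(D,1))
# ring in top at z .03: bright/dark along tray axis
y=np.radians(5.8);d=np.array([np.cos(y),np.sin(y),0])
D=np.abs(d0['top']['color'].astype(int)-t['color']).mean(2)
for k in range(60,160,4):
    u,v=proj(t,np.array([.687,-.0637,.03])-d*k/1000); g=cv2.getRectSubPix(cv2.cvtColor(t['color'],7),(1,1),(u,v))[0,0]; g0=cv2.getRectSubPix(cv2.cvtColor(d0['top']['color'],7),(1,1),(u,v))[0,0]; print((k,int(g),int(g0)),end=' ')
```

```text
[ 253  104   60  175 4743] [0.36286121 0.30851024 0.07      ] [0.51095517 0.31844394 0.07      ] [0.43690819 0.31347709 0.07      ]
[ 254  105   60  176 4764] [0.36372357 0.30659539 0.07      ] [0.51184997 0.3199529  0.07      ] [0.43778677 0.31327415 0.07      ]
[0.43394508 0.3074245  0.20753564] [ 0.29307227  0.96113304 -2.47876977]
top sink 331 121 44.4
top fan 305 126 12.4
top trf 279 130 11.4
scene sink 232 312 53.6
scene fan 261 299 5.0
scene trf 290 290 4.6
(60, 81, 88) (64, 65, 85) (68, 68, 84) (72, 91, 87) (76, 121, 95) (80, 135, 114) (84, 129, 125) (88, 108, 124) (92, 84, 127) (96, 90, 128) (100, 103, 126) (104, 129, 126) (108, 145, 128) (112, 144, 127) (116, 144, 125) (120, 143, 126) (124, 140, 126) (128, 132, 127) (132, 125, 127) (136, 120, 128) (140, 113, 127) (144, 105, 124) (148, 126, 125) (152, 142, 126) (156, 142, 127)
```

```bash
python3 -c "
from cell import robot
print(robot.hand_in())"
```

```text
the job is handed in; nothing more can be done
None
```

I hooked the heat-sink tray's ring eye with the small rod, pulled the tray out to its stop, laid the rod back in its rest and handed the job in at about 17 s. No verdict is reported.

**Last checks:**
- **Tray:** the top view puts its eye about 110–118 mm out, where at least 85 mm is needed. The upper end is more than the 110 mm travel, so it probably includes a few mm of measuring error. At the end of the pull the force rose and the arm lagged, which fits the hard stop.
- **Other trays:** in both fixed cameras, the table around the fan and transformer trays changed far less than around the heat-sink tray. The top-view figures were noisier (about 12, against 5 in the scene view), probably because of lighting.
- **Rod:** the handle's middle measured about 1 mm from where it started. I did not measure its tilt directly, but its outline in the wrist view matched the start to within a pixel.
- **Gripper:** it was open and well above the rod, with only the small force offset of 2–4 N that it also showed when touching nothing.

I reached the picture limit before the rod's return (the last view was refused), so all the checks after that were made from image numbers only.

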